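# Shut and fasten the gem display case

### The arm

A 7-joint arm with a two-finger parallel gripper is mounted at the origin on a cart in front of the work surface, level with it; the furniture and walls round the work are solid. World frame = base frame: x ahead of the robot, y to its left, z up, the work surface at z = 0. Lengths are in m, angles in rad, forces in N, time in s.
With the tool pointing down it reaches from about 0.35 to 0.9 m from the base axis. Payload 7.2 kg.
Tool frame: the origin (TCP) lies on the front face of the gripper's body, between the roots of the fingers; the fingertips stand 80 mm ahead of it and the grasp point (between the pads) lies 61 mm ahead of it; z points along the fingers, y is the line along which they close (so a half turn about z gives the same grasp; the last joint's range is limited). The gripper opens to 88 mm and grips with 3 to 60 N. Pads are 20 mm wide; open, the fingers measure 115 mm over their backs; the gripper's body (75 mm by 178 mm) begins 61 mm behind the grasp point.
Start: joints at [1.075, 0.411, -0.013, 1.596, 0.006, 1.134, -0.082], TCP at [0.259, -0.569, 0.303] pointing down, gripper open.
Joint ranges: [-2.95, 2.95], [-0.29, 1.99], [-1.47, 1.44], [0.14, 2.54], [-1.03, 4.17], [0.13, 1.85], [-2.86, 2.86]. Speed limits (rad/s): [2.39, 2.39, 3.01, 3.01, 3.14, 3.14, 3.14].

### API

Orientations are given as a unit quaternion [x, y, z, w].
In Python, from bench import status, vision, job, models gives the robot as it stands.
- The arm moves only by the tool drive_tool, never from a script. Its argument "targets" is text: rows parted by semicolons, each of 7 numbers parted by spaces: the shift along the tool's x, y, z in cm, then the turn, a rotation vector about the tool's x, y, z in rad, then the closure, from 0 (fully open) to 1 (shut). A call has 1 to 20 rows; each row shifts and turns the commanded pose from where the row before left it, along the tool's axes as they then stand; what a row does not reach is not made up. A row lasts 1/10 s, in which the tool goes at most 50 mm and 8.59 degrees, less where a joint would pass 70% of its speed; a pose out of reach is approached as far as the arm can. A call with a gripper value outside its range is refused whole. The fingers move at their own pace and stop on an object; "newtons" is the grip in N (left out, the last holds). Time passes only in rows, so rows that do not move let the fingers close. It gives the time, the measured TCP pose, the force, the opening and the grip force at its end, in the units of the state.
- status.read_state(): the state, without advancing time (a new reading comes with each control period).
- vision.camera(name): name is "scene" or "top" or "wrist"; returns a dict with "frame" (384x512x3 uint8, red, green, blue), "range_z" (384x512 float32, m along the optical axis (not along the pixel's ray), 0 where there is no reading), "mtx" (3x3 intrinsics, pixels), "T" (4x4, takes a point from camera to world coordinates). Camera axes: x right, y down, z forward; pixel columns grow to the right and rows downward; lengths in m; the calibration is good to about 2 mm. A picture is of the moment at which its call begins.
- job.close_job(): hands the job in; it is judged then, once.
Trained networks look in a picture, given as the dict that the camera call returned (one of the last four; its "shot" number tells which), for a name from the list of things; names that differ only in an ending like _2 or _b are one class to them, and where a whole thing is asked for, a point or a joint stands for the part that bears it (a point fixed in the world has none). Each returns a list of dicts, best first, with "conf" (0 to 1); they miss things now and then, are a little off and sometimes report something else, mostly with a low value. They report only what shows in the picture. A call takes as long as a camera call.
- models.find_in(picture, query): "centre" ([row, column] in pixels, amid what is visible of it).
- models.mark_of(picture, query): "centre" ([row, column] in pixels: a listed point, or the origin of a listed thing).
The state is a dict: "clock": time; "qpos": joint angles; "dq": joint speeds; "tau": joint torques, N m; "position": TCP position; "orientation": TCP orientation; "ft_force": force on the tool from outside, world axes, zero at the start; "moment": the same for the moment, N m; "gripper_width": finger opening in m; "finger_force": force on a finger pad.
Only numpy, scipy, OpenCV 4.12 (cv2) and the standard library are available. Lean on these libraries where they do the work, as an engineer would, in place of code of your own. Each camera call takes 0.05 s, during which the arm holds its last target. There are 200 camera calls.

### The job

Close up the small glass-topped display case before the stall is left: push its open lid down with your fingertips, easing it until it lies fully shut without slamming, then push both red-knobbed slide catches at the front fully home over the lid's edge. Only push, from the outside: grip nothing, do not touch the inside of the lid, and leave the stones and the loupe in the case and the things on the table where they lie.

Things in the scene. Friction and masses are not known exactly. Their poses are not given: they have to be found in the camera images.
- display_case: Black display case, fixed, 190 mm deep (x) by 190 wide (y); origin: centre of its underside, on the table. Own x runs from its front ledge to its hinge side (away from the robot), y to its left. Ledge: x -95 to -60 mm, top 55 mm up. Behind it is the open box with foam nests; the shut lid covers x -58 to +93 mm, its top 55 mm up, flush with the ledge.
- case_lid (a joint): Angle of the lid in rad: 0 shut, about 1.57 upright, at most 1.85 (leaning back). Friction hinges of 0.35 N m: it stays wherever it is left (0.25 kg), takes about 3 N near its free edge, and does not fall by itself. It stops hard at 0.
- lid_hinge (a point): Middle of the lid's hinge axis, at x = +90, y = 0, z = 45 mm in the case's frame; the axis runs along the case's y. The point's axes turn with the lid (its -x points from the hinge to the free edge, its z out of the outer face).
- lid_edge (a point): Middle of the lid's free edge on its outer face: 148 mm from the hinge axis along the lid, 10 mm out. The lid is an aluminium frame 10 mm thick and 188 mm wide, its rails 16 to 18 mm wide, round a glass pane set 1 mm below its outer face. A black rubber seal, 1.5 mm proud, covers the inside face of the frame: do not touch it.
- left_catch (a joint): Travel of the left catch, m: 0 fully back (to the front), 0.022 home (hard stop); slides along the case's +x with 1.5 N of friction and stays where left. Its steel tongue passes 2.5 mm over the shut lid; a lid edge standing 3 to 15 mm too high blocks it, and a tongue pushed home under a raised lid keeps the lid from shutting.
- right_catch (a joint): The same for the right catch.
- left_knob (a point): Centre of the top of the left catch's upright red knob, 81 mm above the table, at case y = +62 mm and, at travel 0, x = -80 mm. Head 14 mm across and 5 mm high, neck 12 mm across, standing on the tongue (16 mm wide), whose top is 62 mm above the table; guide rails on both sides are 62.5 mm high. Open space in front of the case.
- right_knob (a point): The same for the right catch, at case y = -62 mm.
- red_stone: Red polished stone 40x40x22 mm in a nest of the case; origin at its underside's centre.
- green_stone: Dark green polished stone 47x40x26 mm in a nest of the case; origin at its underside's centre.
- brown_stone: Brown polished stone 50x56x28 mm in a nest of the case; origin at its underside's centre.
- blue_stone: Pale blue polished stone 47x61x30 mm in a nest of the case; origin at its underside's centre.
- case_loupe: Small folding loupe 24x44x16 mm in a nest of the case; origin at its underside's centre.
- chip_jar: Glass jar with a black cap, 46 mm across, 74 mm high, on the table behind the case; origin at its underside's centre.
- palm_stone_3: Pink polished stone 66x59x34 mm on the table in front of the case; origin at its underside's centre.
- pliers: Yellow-handled pliers 144x42x12 mm on the table to the right; origin at the underside's centre.
- screwdriver: Red-handled screwdriver 190x21x21 mm on the table to the right; origin at the underside's centre.

How it is judged:
On the way, in this order (a step that is already met when the one before it is completed fails the run):
1. the lid is pushed down until it lies fully shut, within 0.015 rad (value of joint case_lid below 0.015 rad), for 0.2 s.
2. both catches are pushed home over the lid's edge, at least 18 of 22 mm (value of joint each of left_catch, right_catch above 0.018 m), for 0.2 s.
At the end, for the whole second after the job is handed in: The lid is shut to within 0.015 rad (2 mm at its edge) and both catches are at least 18 mm of their 22 mm home (all of step 2 and value of joint case_lid below 0.015 rad); the robot touches nothing.
It fails at once if the lid slams: it closes faster than 1.5 rad/s in its last 0.3 rad (value of joint case_lid below 0.3 rad and velocity of joint case_lid below -1.5 rad/s).
It fails at once if the lid is gripped or touched on its inside (more than 1 N on the seal there) (contact force between the fingers and case_lid_c5 above 1 N or contact force between the fingers and case_lid_c6 above 1 N or contact force between the fingers and case_lid_c7 above 1 N or contact force between the fingers and case_lid_c8 above 1 N).
It fails at once if a catch's knob is pinched (pressed on its front and rear halves at once, over 3 N each) ((contact force between the fingers and left_catch_c1 above 3 N and contact force between the fingers and left_catch_c2 above 3 N) or (contact force between the fingers and right_catch_c1 above 3 N and contact force between the fingers and right_catch_c2 above 3 N)).
It fails at once if a stone or the loupe in the case is shifted more than 15 mm or lifted (distance of any of red_stone, green_stone, brown_stone, blue_stone, case_loupe from where it was at the start of the episode above 0.015 m).
It fails at once if a thing on the table is shifted more than 20 mm or lifted (distance of any of chip_jar, palm_stone_3, pliers, screwdriver from where it was at the start of the episode above 0.02 m).
It also fails if it takes over 58 s, if anything falls off the work surface, if the arm or the gripper's body presses on something with over 40 N, if the wrist force passes 120 N, or if a joint passes its speed limit or range.

## Working session

There is one attempt and no reset: what is moved stays moved. The work goes in short steps, Python scripts to look and compute and a tool call to move; the robot and the scene stay as the last step left them, time stands still between calls to the robot, and variables do not carry over. Pictures are saved under pics/ and viewed, at most 10 in all, crops included, and the job is handed in when it is done.

Besides the shell and the picture viewer there is one more tool, called after "Call:" by a JSON object that holds its "method" and its "body". drive_tool: Moves the arm, as the interface text tells. Its arguments: {"type":"object","properties":{"targets":{"type":"string"},"newtons":{"type":"number"}},"required":["targets"]}

```bash
mkdir -p pics
cat > h.py <<'E'
import numpy as np, cv2
from bench import status, vision, job, models
def world(p,r,c,z=None):
    K,T=p["mtx"],p["T"]; r0,c0=int(round(r)),int(round(c))
    if z is None:
        w=p["range_z"][max(r0-1,0):r0+2,max(c0-1,0):c0+2]; w=w[w>0]
        if len(w)==0: return None
        d=np.median(w)
        return (T@np.r_[np.linalg.inv(K)@[c,r,1]*d,1])[:3]
    ray=T[:3,:3]@np.linalg.inv(K)@[c,r,1]; o=T[:3,3]
    return o+ray*(z-o[2])/ray[2]
def save(p,n): cv2.imwrite("pics/"+n,p["frame"][:,:,::-1])
E
python3 - <<'E'
from h import *
np.set_printoptions(precision=3,suppress=True)
ims=[]
for n in("scene","top"):
    p=vision.camera(n); ims.append(p["frame"])
    print(n,"cam",p["T"][:3,3])
    for q in("lid_hinge","lid_edge","left_knob","right_knob","display_case","palm_stone_3","chip_jar","pliers","screwdriver"):
        for m in models.mark_of(p,q)[:2]:
            r,c=m["centre"]; print(q,round(m["conf"],2),np.round([r,c]),world(p,r,c), world(p,r,c,{"left_knob":.081,"right_knob":.081,"lid_hinge":.045}.get(q,0)))
cv2.imwrite("pics/a.png",cv2.resize(np.vstack(ims)[:,:,::-1],None,fx=.78,fy=.78))
s=status.read_state();print(s["position"],s["orientation"],s["clock"],s["gripper_width"])
E
```

```text
scene cam [0.174 0.683 0.925]
lid_hinge 0.68 [205. 222.] [0.614 0.016 0.058] [0.62  0.006 0.045]
lid_edge 0.72 [165. 224.] [ 0.684 -0.12   0.058] [ 0.718 -0.174  0.   ]
lid_edge 0.53 [327. 270.] [0.364 0.259 0.03 ] [0.37  0.244 0.   ]
left_knob 0.47 [236. 271.] [0.456 0.053 0.056] [0.448 0.07  0.081]
right_knob 0.48 [208. 291.] [ 0.444 -0.041  0.071] [ 0.441 -0.033  0.081]
right_knob 0.37 [158. 323.] [ 0.46  -0.331  0.003] [ 0.435 -0.245  0.081]
display_case 0.84 [229. 250.] [0.533 0.019 0.005] [0.535 0.015 0.   ]
palm_stone_3 0.94 [327. 269.] [0.365 0.259 0.031] [0.371 0.244 0.   ]
chip_jar 0.82 [189. 198.] [ 0.719 -0.033  0.027] [ 0.735 -0.054  0.   ]
pliers 0.82 [178. 341.] [ 0.38  -0.274 -0.002] [ 0.38  -0.271  0.   ]
screwdriver 0.77 [159. 320.] [ 0.467 -0.328 -0.001] [ 0.467 -0.326  0.   ]
top cam [ 0.357 -0.04   0.967]
lid_hinge 0.75 [167. 245.] [0.612 0.002 0.028] [0.607 0.001 0.045]
lid_edge 0.78 [150. 239.] [ 0.671  0.021 -0.001] [0.671 0.021 0.   ]
lid_edge 0.48 [185. 264.] [ 0.562 -0.052  0.031] [ 0.569 -0.053  0.   ]
left_knob 0.4 [221. 217.] [0.456 0.067 0.079] [0.456 0.067 0.081]
right_knob 0.42 [226. 263.] [ 0.446 -0.049  0.081] [ 0.446 -0.049  0.081]
display_case 0.66 [198. 241.] [0.525 0.011 0.021] [0.529 0.012 0.   ]
palm_stone_3 0.65 [255. 150.] [0.368 0.244 0.033] [0.368 0.254 0.   ]
palm_stone_3 0.63 [205. 264.] [ 0.509 -0.051  0.022] [ 0.512 -0.051  0.   ]
chip_jar 0.85 [131. 267.] [ 0.707 -0.056  0.054] [ 0.728 -0.057  0.   ]
pliers 0.69 [249. 343.] [ 0.395 -0.265  0.01 ] [ 0.395 -0.268  0.   ]
pliers 0.62 [165. 243.] [0.614 0.006 0.044] [0.626 0.008 0.   ]
screwdriver 0.75 [223. 370.] [ 0.468 -0.344  0.   ] [ 0.468 -0.344  0.   ]
screwdriver 0.63 [199. 240.] [0.523 0.013 0.022] [0.527 0.015 0.   ]
[ 0.259 -0.569  0.303] [0.977 0.212 0.    0.   ] 1.0 0.08801264954131544
```

View pics/a.png

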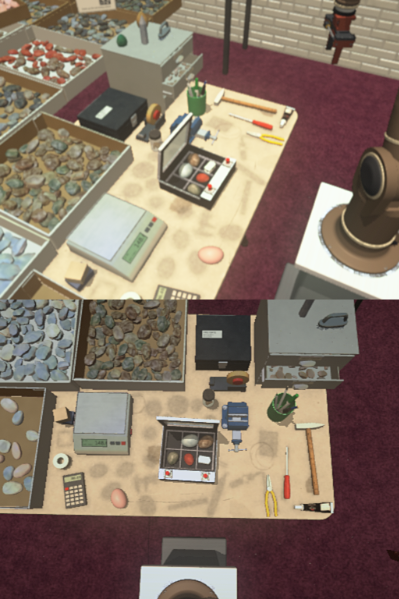

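The scene and top views show the case with its lid upright. The knobs are at about (221,217) and (226,263) in the top image, with the jar and a vise behind. I'll refine the pose and the lid angle from depth.

Run:
```python
from h import *
np.set_printoptions(precision=3,suppress=True)
out=[]
for n in("scene","top"):
    p=vision.camera(n); f=p["frame"].astype(int)
    r,c=np.mgrid[:384,:512]; d=p["range_z"]
    P=(np.linalg.inv(p["mtx"])@np.stack([c.ravel(),r.ravel(),np.ones(c.size)]))*d.ravel()
    W=(p["T"][:3,:3]@P).T+p["T"][:3,3]; ok=d.ravel()>0
    red=((f[:,:,0]>150)&(f[:,:,1]<90)&(f[:,:,2]<90)).ravel()
    m=ok&red&(W[:,2]>.062)&(W[:,2]<.1)&(abs(W[:,0]-.47)<.08)&(abs(W[:,1])<.12)
    for s,k in(("L",W[:,1]>.01),("R",W[:,1]<=.01)):
        q=W[m&k]; print(n,s,len(q),q.mean(0) if len(q) else "", np.ptp(q,0) if len(q) else "")
    m=ok&(W[:,2]>.085)&(W[:,0]>.53)&(W[:,0]<.70)&(abs(W[:,1]-.01)<.13); q=W[m]
    print("lid",len(q))
    for z in np.arange(.085,.24,.015):
        k=q[(q[:,2]>z)&(q[:,2]<z+.015)]
        if len(k): print(round(z,3),len(k),np.percentile(k[:,0],[5,50,95]),np.percentile(k[:,1],[2,98]))
    m=ok&(abs(W[:,2]-.055)<.006)&(W[:,0]>.4)&(W[:,0]<.50)&(abs(W[:,1]-.01)<.13)
    q=W[m][:,:2].astype(np.float32); print("ledge",len(q),cv2.minAreaRect(q))
    m=ok&(W[:,0]>.6)&(W[:,0]<.8)&(W[:,1]>-.2)&(W[:,1]<.12); print("max z behind",W[m][:,2].max())
    m=ok&(W[:,0]>.58)&(W[:,0]<.8)&(W[:,1]>-.25)&(W[:,1]<-.1);print("vise",W[m][:,2].max(),W[m&(W[:,2]>.03)].min(0))
    a,b=((140,290),(150,330)) if n=="scene" else ((110,260),(170,350))
    out.append(cv2.resize(p["frame"][a[0]:a[1],b[0]:b[1],::-1],(480,400) if n=="scene" else (480,400)))
cv2.imwrite("pics/b.png",cv2.resize(np.hstack(out),None,fx=.83,fy=.83))
```

```text
scene L 15 [0.451 0.079 0.077] [0.009 0.008 0.014]
scene R 10 [ 0.444 -0.044  0.076] [0.005 0.007 0.013]
lid 1243
0.085 148 [0.603 0.612 0.617] [-0.08   0.101]
0.1 142 [0.602 0.61  0.614] [-0.078  0.101]
0.115 151 [0.599 0.607 0.613] [-0.079  0.101]
0.13 160 [0.597 0.605 0.609] [-0.081  0.101]
0.145 150 [0.594 0.603 0.608] [-0.079  0.102]
0.16 58 [0.591 0.598 0.607] [-0.082  0.102]
0.175 263 [0.59  0.595 0.603] [-0.081  0.101]
0.19 171 [0.59  0.598 0.605] [-0.081  0.101]
ledge 724 ((0.4468761384487152, 0.014004841446876526), (0.19152358174324036, 0.03546278178691864), 87.4688949584961)
max z behind 0.19443537684176193
vise 0.24081561485351177 [ 0.58 -0.25  0.03]
top L 16 [0.452 0.075 0.08 ] [0.01  0.011 0.005]
top R 15 [ 0.446 -0.049  0.08 ] [0.01  0.008 0.007]
lid 708
0.085 60 [0.603 0.613 0.617] [-0.085  0.092]
0.1 57 [0.608 0.611 0.614] [-0.072  0.092]
0.115 61 [0.6   0.609 0.612] [-0.084  0.086]
0.13 17 [0.597 0.605 0.609] [-0.085  0.094]
0.145 14 [0.594 0.601 0.604] [-0.086  0.094]
0.16 16 [0.591 0.595 0.601] [-0.087  0.096]
0.175 139 [0.59  0.595 0.601] [-0.08   0.096]
0.19 344 [0.592 0.599 0.605] [-0.085  0.093]
ledge 820 ((0.44836410880088806, 0.011560015380382538), (0.18971771001815796, 0.03506329655647278), 87.42571258544922)
max z behind 0.1952729032783459
vise 0.24252650387647234 [ 0.58 -0.25  0.03]
```

View pics/b.png

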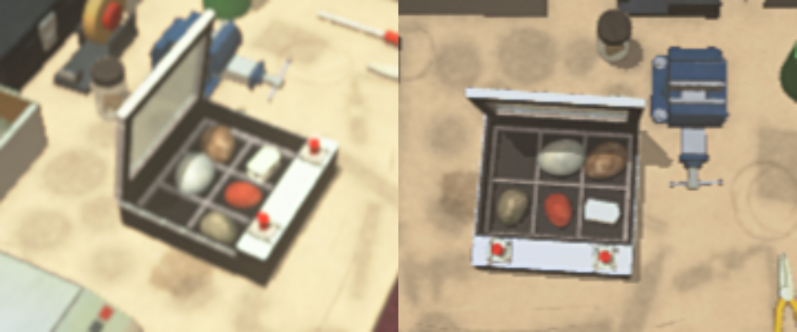

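Case pose: yaw about -0.048, centre (0.528, 0.011), hinge (0.618, 0.007). The lid leans forward slightly, at about 1.37 rad. I'll lift, align and go behind the lid.

Call:
{"method": "drive_tool", "body": {"targets": "0 0 -1.5 0 0 0.119 1; 0 0 -1.5 0 0 0.119 1; 0 0 -1.5 0 0 0.119 1; 0 0 -1.5 0 0 0.119 1; 2.5 -3.7 0 0 0 0 1; 2.5 -3.7 0 0 0 0 1; 2.5 -3.7 0 0 0 0 1; 2.5 -3.7 0 0 0 0 1; 2.5 -3.7 0 0 0 0 1; 2.5 -3.7 0 0 0 0 1; 2.5 -3.7 0 0 0 0 1; 2.5 -3.7 0 0 0 0 1; 2.5 -3.7 0 0 0 0 1; 2.5 -3.7 0 0 0 0 1; 2.5 -3.7 0 0 0 0 1; 2.5 -3.7 0 0 0 0 1; 2.5 -3.7 0 0 0 0 1; 2.5 -3.7 0 0 0 0 1; 2.5 -3.7 0 0 0 0 1; 2.5 -3.7 0 0 0 0 1", "newtons": 10}}

```text
clock: 3.1
position: [0.6882, 0.0048, 0.3627]
orientation: [1.0, -0.024, 0.0, 0.0]
ft_force: [0.2, -0.5, 0.1]
gripper_width: 0.0005
finger_force: 0.0
```

Call:
{"method": "drive_tool", "body": {"targets": "-1 0 3 0 0 0 1; -0.8 0 4 0 0 0 1; -0.5 0 4 0 0 0 1; 0 0 0.8 0 0 0 1; -2 0 0 0 0 0 1; -1.5 0 0 0 0 0 1; -1 0 0 0 0 0 1; -1 0 0 0 0 0 1; -1 0 0.2 0 0 0 1; -1 0 0.4 0 0 0 1; 0 0 0 0 0 0 1"}}

```text
clock: 4.2
position: [0.5882, 0.0081, 0.2385]
orientation: [1.0, -0.024, -0.001, 0.0]
ft_force: [0.4, 0.5, -0.8]
gripper_width: 0.0006
finger_force: 0.1
```

Run:
```python
from h import *
p=vision.camera("scene"); cv2.imwrite("pics/c.png",cv2.resize(p["frame"][110:290,130:350,::-1],(660,540)))
```

```text
(no output)
```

View pics/c.png

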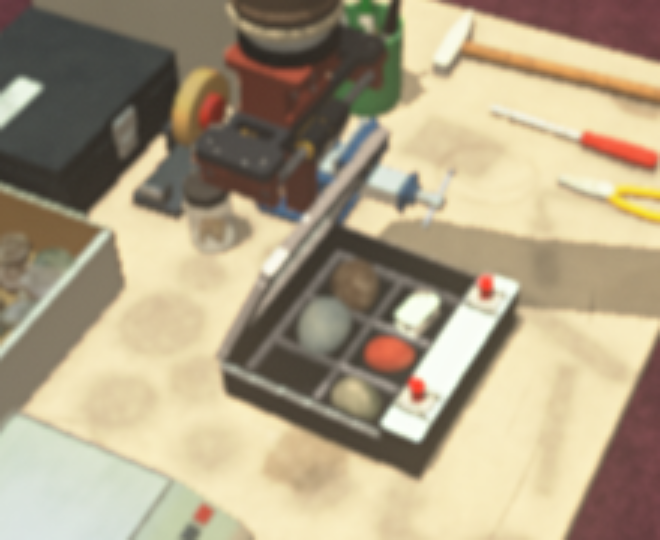

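The lid follows the fingertips, which are on its outer face; it is at about 1.15 rad. I'll continue along the arc.

Call:
{"method": "drive_tool", "body": {"targets": "-0.9 0 0 0 0 0 1; -1.05 0 0.5 0 0 0 1; -1.05 0 0.6 0 0 0 1; -1.05 0 0.6 0 0 0 1; -0.95 0 0.9 0 0 0 1; -0.95 0 0.9 0 0 0 1; -0.95 0 1 0 0 0 1; -0.5 0 0.7 0 0 0 1; -0.5 0 0.7 0 0 0 1; -0.4 0 0.7 0 0 0 1; 0 0 0 0 0 0 1"}}

```text
clock: 5.35
position: [0.5061, 0.0121, 0.1718]
orientation: [1.0, -0.024, -0.0, 0.0]
ft_force: [1.1, -0.5, -0.8]
gripper_width: 0.0001
finger_force: 0.5
```

Run:
```python
from h import *
p=vision.camera("scene"); cv2.imwrite("pics/d.png",cv2.resize(p["frame"][130:290,150:350,::-1],(600,480)))
```

```text
(no output)
```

View pics/d.png

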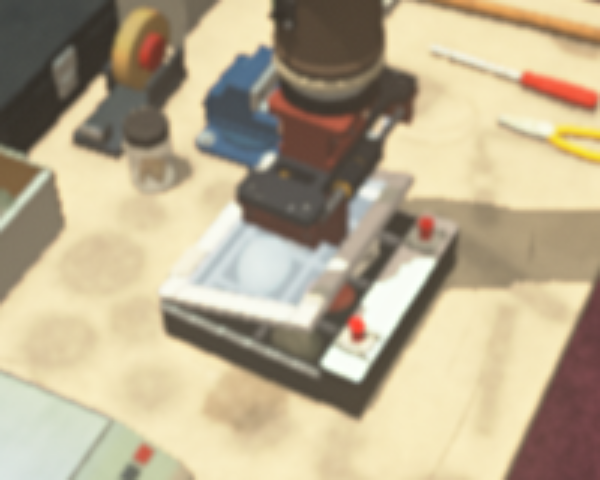

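The lid is at about 0.3 rad with the fingertips on its outside. I'll ease it down slowly.

Call:
{"method": "drive_tool", "body": {"targets": "-0.3 0 0.4 0 0 0 1; -0.3 0 0.4 0 0 0 1; -0.2 0 0.4 0 0 0 1; -0.2 0 0.4 0 0 0 1; -0.1 0 0.4 0 0 0 1; 0 0 0.4 0 0 0 1; 0 0 0.4 0 0 0 1; 0 0 0.3 0 0 0 1; 0 0 0.3 0 0 0 1; 0 0 0.2 0 0 0 1; 0 0 0.1 0 0 0 1; 0 0 0 0 0 0 1"}}

```text
clock: 6.6
position: [0.4956, 0.0126, 0.1355]
orientation: [1.0, -0.024, 0.0, -0.0]
ft_force: [0.8, -0.7, -0.6]
gripper_width: 0.0002
finger_force: 0.0
```

Call:
{"method": "drive_tool", "body": {"targets": "0 0 0.1 0 0 0 1; 0 0 0.1 0 0 0 1; 0 0 0.1 0 0 0 1; 0 0 0 0 0 0 1; 0 0 0 0 0 0 1; 0 0 0 0 0 0 1"}}

```text
clock: 7.2
position: [0.496, 0.0127, 0.1342]
orientation: [1.0, -0.024, 0.001, 0.0]
ft_force: [-5.5, -0.4, 17.8]
gripper_width: 0.0004
finger_force: 9.2
```

The hard stop is felt at 18 N, so the lid is shut. Next I'll lift and go in front of the left knob.

Call:
{"method": "drive_tool", "body": {"targets": "0 0 -2 0 0 0 1; 0 0 -2 0 0 0 1; -3 -1.5 0 0 0 0 1; -3 -2 0 0 0 0 1; -2 -2.5 0 0 0 0 1; 0 0 1.2 0 0 0 1; 0 0 1.2 0 0 0 1; 0 0 0 0 0 0 1"}}

```text
clock: 8.0
position: [0.418, 0.0765, 0.1478]
orientation: [1.0, -0.024, -0.001, 0.0]
ft_force: [0.1, -0.4, -1.4]
gripper_width: 0.0002
finger_force: 0.0
```

Run:
```python
from h import *
p=vision.camera("scene"); cv2.imwrite("pics/e.png",cv2.resize(p["frame"][130:290,150:350,::-1],(600,480)))
```

```text
(no output)
```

View pics/e.png

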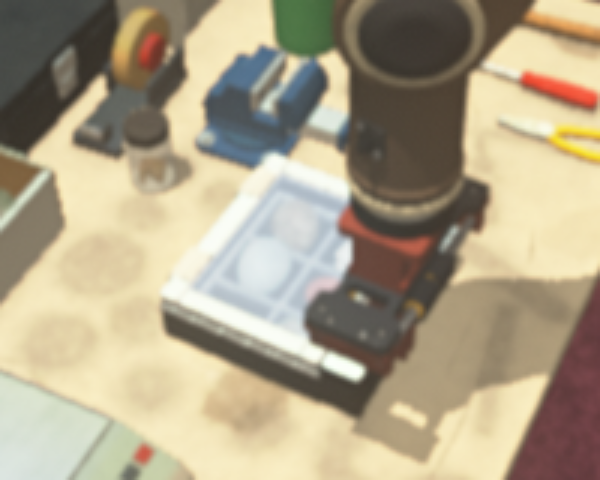

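The lid is flush and shut. Pushing the left catch.

Call:
{"method": "drive_tool", "body": {"targets": "1 0 0 0 0 0 1; 0.5 0 0 0 0 0 1; 0.4 0 0 0 0 0 1; 0.4 0 0 0 0 0 1; 0.4 0 0 0 0 0 1; 0.4 0 0 0 0 0 1; 0.4 0 0 0 0 0 1; 0.3 0 0 0 0 0 1; 0 0 0 0 0 0 1; 0 0 0 0 0 0 1"}}

```text
clock: 9.05
position: [0.4536, 0.0746, 0.148]
orientation: [1.0, -0.024, -0.003, 0.001]
ft_force: [-11.0, 1.2, 8.7]
gripper_width: 0.0008
finger_force: 5.7
```

Call:
{"method": "drive_tool", "body": {"targets": "0.2 0 0 0 0 0 1; 0.1 0 0 0 0 0 1; 0 0 0 0 0 0 1; 0 0 0 0 0 0 1"}}

```text
clock: 9.45
position: [0.4541, 0.0745, 0.1475]
orientation: [1.0, -0.023, -0.006, 0.001]
ft_force: [-19.0, 1.5, 14.2]
gripper_width: 0.0004
finger_force: 9.9
```

That is the hard stop, at the expected position. Now the right catch.

Call:
{"method": "drive_tool", "body": {"targets": "-2 0 0 0 0 0 1; -2.1 0 0 0 0 0 1; 0 0 -2.5 0 0 0 1; 0 4 0 0 0 0 1; 0 4 0 0 0 0 1; 0 4.2 0 0 0 0 1; 0 0 1.3 0 0 0 1; 0 0 1.2 0 0 0 1; 0 0 0 0 0 0 1; 1 0 0 0 0 0 1; 0.5 0 0 0 0 0 1; 0.4 0 0 0 0 0 1; 0.4 0 0 0 0 0 1; 0.4 0 0 0 0 0 1; 0.4 0 0 0 0 0 1; 0.4 0 0 0 0 0 1; 0.3 0 0 0 0 0 1; 0 0 0 0 0 0 1; 0 0 0 0 0 0 1"}}

```text
clock: 11.35
position: [0.4481, -0.0472, 0.148]
orientation: [1.0, -0.024, -0.003, 0.0]
ft_force: [-9.5, 1.5, 6.2]
gripper_width: 0.0004
finger_force: 4.7
```

Call:
{"method": "drive_tool", "body": {"targets": "0.2 0 0 0 0 0 1; 0.1 0 0 0 0 0 1; 0 0 0 0 0 0 1; -2 0 0 0 0 0 1; -2 0 0 0 0 0 1; 0 0 -4 0 0 0 1; 0 0 -5 0 0 0 1; 0 4 -3 0 0 0 1; 0 4.5 0 0 0 0 1; 0 4.5 0 0 0 0 1; 0 4.5 0 0 0 0 1; 0 4.5 0 0 0 0 1; 0 0 0 0 0 0 1"}}

```text
clock: 12.65
position: [0.402, -0.2714, 0.2688]
orientation: [1.0, -0.028, 0.0, 0.002]
ft_force: [-0.1, 0.8, -0.1]
gripper_width: 0.0005
finger_force: 0.0
```

Run:
```python
from h import *
ims=[]
for n in("scene","top"):
    p=vision.camera(n); f=p["frame"].astype(int)
    r,c=np.mgrid[:384,:512]; d=p["range_z"]
    P=(np.linalg.inv(p["mtx"])@np.stack([c.ravel(),r.ravel(),np.ones(c.size)]))*d.ravel()
    W=(p["T"][:3,:3]@P).T+p["T"][:3,3]; ok=d.ravel()>0
    red=((f[:,:,0]>150)&(f[:,:,1]<90)&(f[:,:,2]<90)).ravel()
    m=ok&red&(W[:,2]>.062)&(W[:,2]<.1)&(abs(W[:,0]-.47)<.08)&(abs(W[:,1])<.12)
    for s,k in(("L",W[:,1]>.01),("R",W[:,1]<=.01)):
        q=W[m&k]; print(n,s,len(q),q.mean(0) if len(q) else "")
    m=ok&(abs(W[:,0]-.486)<.006)&(abs(W[:,1]-.012)<.04); print("lid rail z",np.median(W[m][:,2]))
    ims.append(cv2.resize(p["frame"][130:290,150:350,::-1],(400,320)))
cv2.imwrite("pics/f.png",np.hstack(ims)); print(status.read_state()["ft_force"])
```

```text
scene L 12 [0.46789441 0.07927916 0.07742399]
scene R 10 [ 0.46231816 -0.04370915  0.07798885]
lid rail z 0.05309973528520695
top L 17 [0.47002759 0.07287574 0.08067179]
top R 13 [ 0.46431821 -0.05044277  0.08041516]
lid rail z 0.054448342475056144
[-0.30423662 -0.0361218  -0.37562784]
```

View pics/f.png

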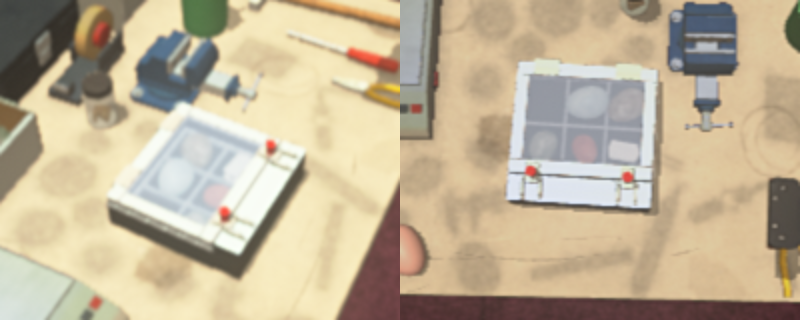

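The lid lies flush, with the rail at 54 mm. Both knobs sit at case x of about -58, the home position, each stopped hard at 10–19 N. The robot is clear and nothing else has moved. Handing in.

```bash
python3 -c "
from bench import job
print(job.close_job())"
```

```text
the job is handed in; nothing more can be done
None
```

The lid is eased fully shut, both catches were pushed to their hard stops, the arm is clear, and the job is handed in; no verdict came back.

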